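Feel a linear rail for its tightest spot

ROBOT

A 6-joint arm with a two-finger parallel gripper is mounted at the origin on the work surface; the furniture and walls round the work are solid. World frame = base frame: x ahead of the robot, y to its left, z up, the work surface at z = 0. Lengths are in m, angles in rad, forces in N, time in s.
With the tool pointing down it reaches from about 0.325 to 0.85 m from the base axis. Payload 15.5 kg.
Tool frame: the origin (TCP) lies between the finger pads; the fingertips stand 17 mm ahead of it and the grasp point (between the pads) lies 2 mm behind it; z points along the fingers, y is the line along which they close (so a half turn about z gives the same grasp; the last joint's range is limited). The gripper opens to 91 mm and grips with 3 to 60 N. Pads are 32 mm wide; open, the fingers measure 118 mm over their backs; the gripper's body (76 mm by 178 mm) begins 60 mm behind the grasp point.
Start: joints at [1.157, 0.494, 1.345, -0, 1.302, -0.096], TCP at [0.196, 0.594, 0.231] pointing down, gripper open.
Joint ranges: [-2.91, 2.91], [-0.82, 2.16], [0.22, 2.67], [-1.22, 4.37], [0.12, 2.79], [-3.08, 3.08]. Speed limits (rad/s): [1.89, 1.89, 2.57, 3.01, 3.01, 3.01].

INTERFACE

Orientations are given as a 3x3 rotation matrix whose columns are the frame's x, y, z axes.
In Python, from plant import env gives the robot as it stands.
- The arm moves only by the tool servo_tool, never from a script. Its argument "motion" is text: rows parted by semicolons, each of 6 numbers parted by spaces: the shift along the world's x, y, z scaled (see below), then the turn, a rotation vector about the world's x, y, z scaled (see below). A call has exactly 8 rows; each row is the pose to reach, as a shift and turn from the pose commanded when the call began; what a row does not reach only later rows make up. The controller multiplies each number of a shift by 15 cm and each number of a turn by 1.5 rad. A row lasts 1/8 s, in which the tool goes at most 62.5 mm and 10.7 degrees, less where a joint would pass 70% of its speed; a pose out of reach is approached as far as the arm can. A call with a number of a shift or a turn outside -1 to 1 is refused whole. A call with a gripper value outside its range is refused whole. "grip" is the closure, from 0 (fully open) to 1 (shut), set as the call begins (left out, the last holds). The fingers move at their own pace and stop on an object; "newtons" is the grip in N (left out, the last holds). Time passes only in rows, so rows that repeat a pose let the fingers close, or fill a call up. It gives the time, the measured TCP pose, the force, the opening and the grip force at its end, in the units of the state.
- env.get_obs(): the state, without advancing time (a new reading comes with each control period).
- env.read_camera(name): name is "scene" or "top" or "wrist"; returns a dict with "image" (420x560x3 uint8, blue, green, red), "intrinsics" (3x3 intrinsics, pixels), "cam_to_world" (4x4, takes a point from camera to world coordinates). Camera axes: x right, y up, looking along -z (the intrinsics and any distortion apply to the point x, -y, -z); pixel columns grow to the right and rows downward; lengths in m; the calibration is good to about 2 mm. A picture is of the moment at which its call begins. There is no depth.
- env.job_done(): hands the job in; it is judged then, once.
The state is a dict: "time_s": time; "q": joint angles; "dq": joint speeds; "joint_efforts": joint torques, N m; "tcp_pos": TCP position; "tcp_rot": TCP orientation; "wrist_force": force on the tool from outside, world axes, zero at the start; "ft_torque": the same for the moment, N m; "finger_gap": finger opening in m; "grasp_force": force on a finger pad.
Only numpy, scipy, OpenCV 4.12 (cv2) and the standard library are available. Lean on these libraries where they do the work, as an engineer would, in place of code of your own. Each camera call takes 0.05 s, during which the arm holds its last target. There are 200 camera calls.

TASK

Check the linear rail on the bench for a sticky spot: slide its carriage until it presses gently on the blue rubber stop, then all the way across until it presses gently on the red one, feeling how hard it runs. Then park the carriage on the spot where it drags the most, let go of it, and leave the tin and the plane beside the rail and the mug where they stand.

Things in the scene. Friction and masses are not known exactly. Their poses are not given: they have to be found in the camera images.
- rail: aluminium rail (28 mm wide, 330 mm long, top 35 mm above the bench) on a plywood board 100 x 360 x 15 mm, fixed. Origin: centre of the board's underside. The carriage runs along its y axis. It has two hidden tight spots, one each side of the middle, centred 30 to 55 mm from it; which is on which side varies. On a spot drag rises over 9 mm, is level for 10 mm, falls over 9 mm.
- grip (a point): centre of the black upright grip on the carriage, 30 mm (rail's x) x 18 mm (rail's y) x 44 mm high, from 53 to 97 mm above the bench. It stands over the carriage's centre. Axes as the rail's.
- stop_blue: aluminium stop block, 16 mm along the rail, 56 mm high, fixed at one end of the rail (which end varies). It sits on the middle line of the rail. A blue rubber bumper stands out to 20 mm from its centre. Origin: at bench height under its centre. The carriage touches the bumper when its centre is 50 mm from this origin along the rail; the bumper then gives about 1 mm per 4 N and goes solid at 8 mm.
- stop_red: the same stop block with a red bumper, at the other end of the rail.
- screw_tin: bystander: grey round tin of screws, 86 mm across, 38 mm high, origin at the centre of its underside
- block_plane: bystander: block plane, black with a pale metal cap, 51 x 161 x 52 mm, origin at the centre of its underside
- mug_tea: bystander: spotted mug, 82 mm across, 91 mm high, origin at the centre of its underside
- carriage (a joint): the carriage: steel, 52 x 60 mm (60 along the rail), top 53 mm above the bench, green end plates, black grip on top. Value: position of the carriage along the rail's +y axis in m, 0 at the rail's middle. Pushing it takes about 2 N, on the light spot 4 to 6 N; on the level of the tight spot 8 to 12 N, and up to about 17 N while it climbs onto it. It stays where it is left, also on a spot.

How it is judged:
On the way, in this order (a step that is already met when the one before it is completed fails the run):
1. the carriage presses on the blue bumper (contact force between carriage and stop_blue above 1.5 N), for 0.1 s.
2. the carriage presses on the red bumper (contact force between carriage and stop_red above 1.5 N), for 0.1 s.
At the end, for the whole second after the job is handed in: the carriage is at rest and let go, clear of both bumpers, on the tightest spot (there its inner wiper bears on the rail with more than 6.5 N, which holds to about 8 mm either side of the spot's middle; the light spot gives under 6 N) (contact force between carriage and anything else above 6.5 N and contact force between carriage and stop_blue below 0.5 N and contact force between carriage and stop_red below 0.5 N and linear speed of carriage below 0.005 m/s); the robot touches nothing.
It fails at once if the carriage is rammed into a bumper (more than 22 N) (contact force between carriage and stop_blue above 22 N or contact force between carriage and stop_red above 22 N).
It fails at once if the tin, the plane or the mug is moved more than 20 mm (distance of any of screw_tin, block_plane, mug_tea from where it was at the start of the episode above 0.02 m).
It also fails if it takes over 61 s, if anything falls off the work surface, if the arm or the gripper's body presses on something with over 40 N, if the wrist force passes 120 N, or if a joint passes its speed limit or range.

## Working session

There is one attempt and no reset: what is moved stays moved. The work goes in short steps, Python scripts to look and compute and a tool call to move; the robot and the scene stay as the last step left them, time stands still between calls to the robot, and variables do not carry over. Pictures are saved under pics/ and viewed, at most 10 in all, crops included, and the job is handed in when it is done.

Besides the shell and the picture viewer there is one more tool, called after "Call:" by a JSON object that holds its "method" and its "body". servo_tool: Moves the arm, as the interface text tells. Shifts and turns lie within -1 to 1; 1 stands for 15 cm of shift or 1.5 rad of turn. Its arguments: {"type":"object","properties":{"motion":{"type":"string"},"grip":{"type":"number"},"newtons":{"type":"number"}},"required":["motion"]}

```bash
mkdir -p pics; ls
cat > h.py <<'E'
import numpy as np,cv2
from plant import env
def snap(n,f):
    c=env.read_camera(n); cv2.imwrite('pics/'+f+'.png',c['image']); np.savez('pics/'+f+'.npz',K=c['intrinsics'],T=c['cam_to_world']); return c
def ray(f,u,v,z):
    d=np.load('pics/'+f+'.npz');K=d['K'];T=d['T']
    p=np.linalg.inv(K)@[u,v,1]; r=T[:3,:3]@[p[0],-p[1],-p[2]]; o=T[:3,3]
    return (o+r*(z-o[2])/r[2]).round(4)
def proj(f,P):
    d=np.load('pics/'+f+'.npz');K=d['K'];T=d['T']
    p=T[:3,:3].T@(np.array(P)-T[:3,3]); q=K@[p[0],-p[1],-p[2]]; return (q[:2]/q[2]).round(1)
E
python3 - <<'E'
from h import *
snap('top','top1');snap('scene','sc1')
d=np.load('pics/top1.npz');print(d['K'],d['T']);o=env.get_obs();print(o['time_s'],o['tcp_rot'],o['wrist_force'])
E
```

```text
pics
[[519.79457502   0.         281.57370096]
 [  0.         519.79457502 209.54297998]
 [  0.           0.           1.        ]] [[ 0.00491784  0.99190427 -0.12689258  0.22811132]
 [-0.99994583  0.00604197  0.0084755   0.11875791]
 [ 0.00917357  0.12684403  0.99188025  1.83609698]
 [ 0.          0.          0.          1.        ]]
0.1 [[-9.49614979e-01  3.13418532e-01 -4.63495274e-04]
 [ 3.13418847e-01  9.49614481e-01 -9.81567945e-04]
 [ 1.32500240e-04 -1.07737978e-03 -9.99999411e-01]] [ 1.30963232 -0.17478616  0.43892866]
```

View pics/top1.png

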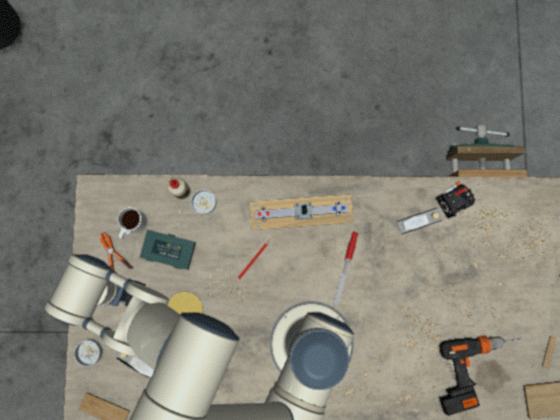

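View pics/sc1.png

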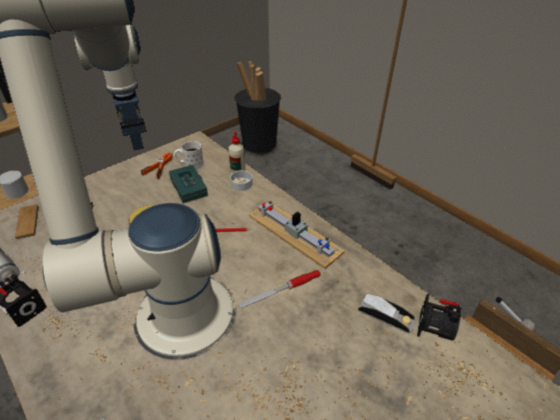

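The top view shows the rail at about (301,212), with the red stop at (263,213), the blue at (341,208) and the grip at (305,211). The tin is at (203,202), the plane at (420,220) and the mug at (130,218), all well clear of the rail.

Run:
```python
from h import *
im=cv2.imread('pics/top1.png')[185:240,240:365]
cv2.imwrite('pics/c1.png',cv2.resize(im,None,fx=6,fy=6,interpolation=cv2.INTER_CUBIC))
for n,u,v,z in [('red',263,213,.056),('blue',341,208.5,.056),('grip',305,210.5,.097)]: print(n,ray('top1',u,v,z))
```

```text
red [0.4434 0.1675 0.056 ]
blue [ 0.4607 -0.1019  0.056 ]
grip [0.4478 0.0248 0.097 ]
```

View pics/c1.png

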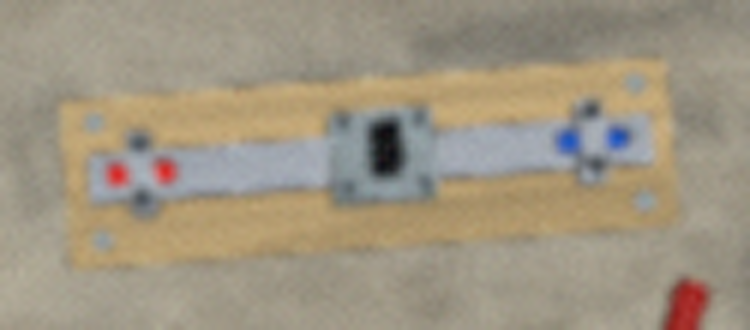

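Run:
```python
from h import *
f=lambda x,y,z:ray('top1',x/6+240-.4,y/6+185-.4,z)
r=f(141,172,.056);b=f(592,142,.056);g=f(385,148,.097)
cs=[f(62,102,.015),f(668,60,.015),f(680,222,.015),f(70,268,.015)]
print(r,b,g,np.mean(cs,0),np.linalg.norm(r-b))
for d in (r-b,cs[0]-cs[1],cs[3]-cs[2]): print(np.arctan2(-d[0],d[1]))
```

```text
[0.4425 0.1672 0.056 ] [ 0.4615 -0.0924  0.056 ] [0.452 0.029 0.097] [0.4538   0.033325 0.015   ] 0.2602943718177556
0.07305925584383456
0.076387390925587
0.0814067285399806
```

Call:
{"method": "servo_tool", "body": {"motion": "0.1 -0.25 0 0 0 0.06; 0.2 -0.5 0 0 0 0.12; 0.3 -0.75 0 0 0 0.18; 0.4 -1 0 0 0 0.26; 0.4 -1 0 0 0 0.26; 0.4 -1 0 0 0 0.26; 0.4 -1 0 0 0 0.26; 0.4 -1 0 0 0 0.26", "grip": 0}}

```text
time_s: 1.1
tcp_pos: [0.2556, 0.444, 0.2307]
tcp_rot: [[-0.997, -0.072, -0.0], [-0.072, 0.997, -0.0], [0.0, -0.0, -1.0]]
wrist_force: [0.4, -0.4, 0.9]
finger_gap: 0.091
grasp_force: 0.0
```

Call:
{"method": "servo_tool", "body": {"motion": "0.12 -0.25 0 0 0 0; 0.24 -0.5 0 0 0 0; 0.36 -0.75 0 0 0 0; 0.48 -1 0 0 0 0; 0.48 -1 0 0 0 0; 0.48 -1 0 0 0 0; 0.48 -1 0 0 0 0; 0.48 -1 0 0 0 0"}}

```text
time_s: 2.1
tcp_pos: [0.3276, 0.2942, 0.2309]
tcp_rot: [[-0.997, -0.072, -0.0], [-0.072, 0.997, 0.0], [0.0, 0.0, -1.0]]
wrist_force: [0.3, 0.7, -0.2]
finger_gap: 0.091
grasp_force: 0.0
```

Call:
{"method": "servo_tool", "body": {"motion": "0.12 -0.25 0 0 0 0; 0.24 -0.5 0 0 0 0; 0.36 -0.75 0 0 0 0; 0.48 -1 0 0 0 0; 0.48 -1 0 0 0 0; 0.48 -1 0 0 0 0; 0.48 -1 0 0 0 0; 0.48 -1 0 0 0 0"}}

```text
time_s: 3.1
tcp_pos: [0.3996, 0.1442, 0.2309]
tcp_rot: [[-0.997, -0.073, -0.0], [-0.073, 0.997, 0.0], [0.0, 0.0, -1.0]]
wrist_force: [-0.9, 0.3, 0.5]
finger_gap: 0.0913
grasp_force: 0.0
```

Call:
{"method": "servo_tool", "body": {"motion": "0.12 -0.25 -0.1 0 0 0; 0.24 -0.5 -0.2 0 0 0; 0.35 -0.77 -0.3 0 0 0; 0.35 -0.77 -0.3 0 0 0; 0.35 -0.77 -0.3 0 0 0; 0.35 -0.77 -0.3 0 0 0; 0.35 -0.77 -0.3 0 0 0; 0.35 -0.77 -0.3 0 0 0"}}

```text
time_s: 4.1
tcp_pos: [0.4523, 0.0284, 0.1861]
tcp_rot: [[-0.997, -0.072, 0.0], [-0.072, 0.997, -0.0], [-0.0, -0.0, -1.0]]
wrist_force: [0.6, 1.2, -0.5]
finger_gap: 0.0911
grasp_force: 0.0
```

Run:
```python
from h import *
snap('wrist','w1');o=env.get_obs();print(o['tcp_pos'],o['wrist_force'],o['ft_torque'])
for z in(.097,):
  print(proj('w1',[.452,.029,z]),proj('w1',[.4425,.1672,.056]),proj('w1',[.4615,-.0924,.056]))
```

```text
[0.45235523 0.02833646 0.18606524] [ 0.38527616  0.39410579 -0.04719002] [0.03814932 0.02543167 0.01343545]
[279.7 219.3] [435.5 205.3] [142.6 205. ]
```

View pics/w1.png

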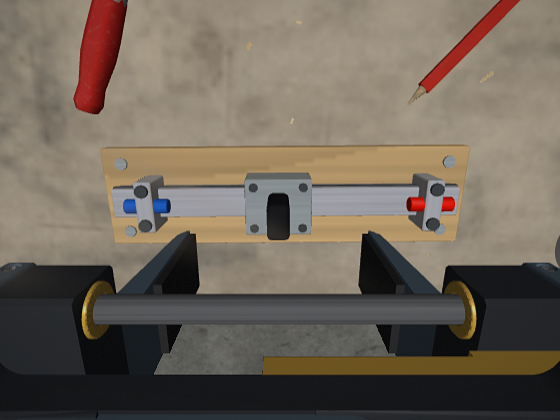

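The wrist view shows the grip around (278,218), the blue stop near (148,203) and the red near (432,203). I'll enlarge it to refine these positions.

Run:
```python
from h import *
im=cv2.imread('pics/w1.png')[140:250,95:475]
cv2.imwrite('pics/c2.png',cv2.resize(im,(798,231),interpolation=cv2.INTER_CUBIC))
d=np.load('pics/w1.npz');print(d['K'],d['T'].round(4))
```

```text
[[332.49301516   0.         278.52792118]
 [  0.         332.49301516 207.97374007]
 [  0.           0.           1.        ]] [[-7.360e-02 -9.552e-01 -2.867e-01  3.704e-01]
 [ 9.973e-01 -7.080e-02 -2.040e-02  2.230e-02]
 [-8.000e-04 -2.874e-01  9.578e-01  3.397e-01]
 [ 0.000e+00  0.000e+00  0.000e+00  1.000e+00]]
```

View pics/c2.png

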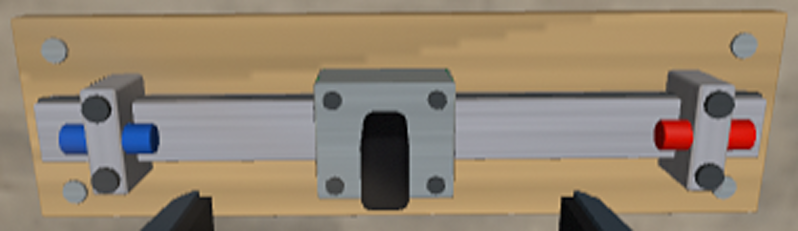

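The crop shows the blue stop's top centre at (103,142), the red's at (709,138), the carriage top centre at (385,140) and the grip top spanning x 361–409.

Run:
```python
from h import *
f=lambda x,y,z:ray('w1',x/2.1+95,y/2.1+140,z)
b=f(103,142,.056);r=f(709,138,.056);c=f(385,140,.053)
u=(r-b)/np.linalg.norm(r-b);m=(r+b)/2
print(b,r,c,np.linalg.norm(r-b),np.arctan2(-u[0],u[1]),'mid',m,'carr',(c-m)@u, 'board',np.mean([f(13,17,.015),f(785,12,.015),f(756,213,.015),f(44,215,.015)],0))
for p in [(361,208),(409,208)]: print(f(*p,.097))
print(proj('w1',[c[0]+.015,c[1],.097]),[ (x/2.1+95,y/2.1+140) for x,y in [(385,208)]])
```

```text
[ 0.4638 -0.0912  0.056 ] [0.4431 0.1647 0.056 ] [0.455  0.0281 0.053 ] 0.2567358564750939 0.08071522985503361 mid [0.45345 0.03675 0.056  ] carr -0.008746810947374818 board [0.45495 0.03485 0.015  ]
[0.4691 0.0202 0.097 ]
[0.4677 0.0381 0.097 ]
[276.8 240.8] [(278.3333333333333, 239.04761904761904)]
```

Call:
{"method": "servo_tool", "body": {"motion": "0.01 0 -0.18 0 0 0; 0.01 0 -0.36 0 0 0; 0.01 0 -0.54 0 0 0.004; 0.01 0 -0.65 0 0 0.004; 0.01 0 -0.7 0 0 0.004; 0.01 0 -0.7 0 0 0.004; 0.01 0 -0.7 0 0 0.004; 0.01 0 -0.7 0 0 0.004"}}

```text
time_s: 5.15
tcp_pos: [0.4542, 0.028, 0.0815]
tcp_rot: [[-0.997, -0.077, 0.001], [-0.077, 0.997, -0.0], [-0.001, -0.0, -1.0]]
wrist_force: [-0.1, 0.3, 0.6]
finger_gap: 0.0911
grasp_force: 0.0
```

Call:
{"method": "servo_tool", "body": {"motion": "0 0 0 0 0 0; 0 0 0 0 0 0; 0 0 0 0 0 0; 0 0 0 0 0 0; 0 0 0 0 0 0; 0 0 0 0 0 0; 0 0 0 0 0 0; 0 0 0 0 0 0", "grip": 1, "newtons": 40}}

```text
time_s: 6.15
tcp_pos: [0.4539, 0.028, 0.0809]
tcp_rot: [[-0.997, -0.077, -0.0], [-0.077, 0.997, 0.0], [0.0, 0.0, -1.0]]
wrist_force: [0.1, 0.6, 0.7]
finger_gap: 0.018
grasp_force: 40.0
```

Call:
{"method": "servo_tool", "body": {"motion": "0.001 -0.013 0 0 0 0; 0.002 -0.025 0 0 0 0; 0.003 -0.038 0 0 0 0; 0.004 -0.05 0 0 0 0; 0.005 -0.063 0 0 0 0; 0.006 -0.075 0 0 0 0; 0.007 -0.088 0 0 0 0; 0.008 -0.1 0 0 0 0"}}

```text
time_s: 7.15
tcp_pos: [0.4551, 0.0129, 0.0809]
tcp_rot: [[-0.997, -0.077, -0.0], [-0.077, 0.997, 0.0], [0.0, 0.0, -1.0]]
wrist_force: [-1.0, 2.3, 0.8]
finger_gap: 0.0177
grasp_force: 40.0
```

Call:
{"method": "servo_tool", "body": {"motion": "0.001 -0.006 0 0 0 0; 0.001 -0.012 0 0 0 0; 0.002 -0.018 0 0 0 0; 0.002 -0.024 0 0 0 0; 0.003 -0.03 0 0 0 0; 0.003 -0.036 0 0 0 0; 0.004 -0.042 0 0 0 0; 0.004 -0.048 0 0 0 0"}}

```text
time_s: 8.15
tcp_pos: [0.4556, 0.0057, 0.0809]
tcp_rot: [[-0.997, -0.077, -0.0], [-0.077, 0.997, 0.0], [0.0, 0.0, -1.0]]
wrist_force: [-1.7, 2.4, 0.9]
finger_gap: 0.0177
grasp_force: 40.0
```

Call:
{"method": "servo_tool", "body": {"motion": "0.001 -0.006 0 0 0 0; 0.001 -0.012 0 0 0 0; 0.002 -0.018 0 0 0 0; 0.002 -0.024 0 0 0 0; 0.003 -0.03 0 0 0 0; 0.003 -0.036 0 0 0 0; 0.004 -0.042 0 0 0 0; 0.004 -0.048 0 0 0 0"}}

```text
time_s: 9.15
tcp_pos: [0.4562, -0.0014, 0.0809]
tcp_rot: [[-0.997, -0.077, -0.0], [-0.077, 0.997, 0.0], [0.0, 0.0, -1.0]]
wrist_force: [-2.4, 2.1, 1.9]
finger_gap: 0.0173
grasp_force: 40.0
```

Call:
{"method": "servo_tool", "body": {"motion": "0 -0.005 0 0 0 0; 0.001 -0.01 0 0 0 0; 0.001 -0.015 0 0 0 0; 0.001 -0.02 0 0 0 0; 0.001 -0.025 0 0 0 0; 0.002 -0.03 0 0 0 0; 0.002 -0.035 0 0 0 0; 0.002 -0.04 0 0 0 0"}}

```text
time_s: 10.15
tcp_pos: [0.4567, -0.0074, 0.0809]
tcp_rot: [[-0.997, -0.077, 0.0], [-0.077, 0.997, -0.0], [-0.0, -0.0, -1.0]]
wrist_force: [-0.3, 4.0, -0.6]
finger_gap: 0.0178
grasp_force: 40.0
```

Call:
{"method": "servo_tool", "body": {"motion": "0 -0.005 0 0 0 0; 0.001 -0.01 0 0 0 0; 0.001 -0.015 0 0 0 0; 0.001 -0.02 0 0 0 0; 0.001 -0.025 0 0 0 0; 0.002 -0.03 0 0 0 0; 0.002 -0.035 0 0 0 0; 0.002 -0.04 0 0 0 0"}}

```text
time_s: 11.15
tcp_pos: [0.4571, -0.0135, 0.0809]
tcp_rot: [[-0.997, -0.077, 0.0], [-0.077, 0.997, -0.0], [-0.0, -0.0, -1.0]]
wrist_force: [2.7, 2.9, -4.1]
finger_gap: 0.0179
grasp_force: 40.0
```

Call:
{"method": "servo_tool", "body": {"motion": "0 -0.005 0 0 0 0; 0.001 -0.01 0 0 0 0; 0.001 -0.015 0 0 0 0; 0.001 -0.02 0 0 0 0; 0.001 -0.025 0 0 0 0; 0.002 -0.03 0 0 0 0; 0.002 -0.035 0 0 0 0; 0.002 -0.04 0 0 0 0"}}

```text
time_s: 12.15
tcp_pos: [0.4576, -0.0195, 0.0809]
tcp_rot: [[-0.997, -0.077, 0.001], [-0.077, 0.997, -0.0], [-0.001, -0.0, -1.0]]
wrist_force: [5.1, 2.9, -4.3]
finger_gap: 0.0181
grasp_force: 40.0
```

Call:
{"method": "servo_tool", "body": {"motion": "0 -0.005 0 0 0 0; 0.001 -0.01 0 0 0 0; 0.001 -0.015 0 0 0 0; 0.001 -0.02 0 0 0 0; 0.001 -0.025 0 0 0 0; 0.002 -0.03 0 0 0 0; 0.002 -0.035 0 0 0 0; 0.002 -0.04 0 0 0 0"}}

```text
time_s: 13.15
tcp_pos: [0.4581, -0.0256, 0.0809]
tcp_rot: [[-0.997, -0.077, 0.001], [-0.077, 0.997, -0.0], [-0.001, -0.0, -1.0]]
wrist_force: [5.5, 1.2, -6.2]
finger_gap: 0.0178
grasp_force: 40.0
```

Call:
{"method": "servo_tool", "body": {"motion": "0.002 -0.008 0 0 0 0; 0.003 -0.016 0 0 0 0; 0.004 -0.024 0 0 0 0; 0.005 -0.032 0 0 0 0; 0.006 -0.04 0 0 0 0; 0.007 -0.048 0 0 0 0; 0.008 -0.056 0 0 0 0; 0.008 -0.062 0 0 0 0"}}

```text
time_s: 14.15
tcp_pos: [0.4589, -0.0348, 0.0809]
tcp_rot: [[-0.997, -0.077, 0.0], [-0.077, 0.997, -0.0], [-0.0, -0.0, -1.0]]
wrist_force: [4.4, 1.5, -5.1]
finger_gap: 0.0177
grasp_force: 40.0
```

Call:
{"method": "servo_tool", "body": {"motion": "0 -0.002 0 0 0 0; 0.001 -0.004 0 0 0 0; 0.001 -0.006 0 0 0 0; 0.001 -0.008 0 0 0 0; 0.001 -0.01 0 0 0 0; 0.002 -0.012 0 0 0 0; 0.002 -0.014 0 0 0 0; 0.002 -0.016 0 0 0 0"}}

```text
time_s: 15.15
tcp_pos: [0.459, -0.0371, 0.0809]
tcp_rot: [[-0.997, -0.077, 0.0], [-0.077, 0.997, -0.0], [-0.0, -0.0, -1.0]]
wrist_force: [4.8, 2.7, -4.2]
finger_gap: 0.0177
grasp_force: 40.0
```

Call:
{"method": "servo_tool", "body": {"motion": "0 -0.002 0 0 0 0; 0.001 -0.004 0 0 0 0; 0.001 -0.006 0 0 0 0; 0.001 -0.008 0 0 0 0; 0.001 -0.01 0 0 0 0; 0.002 -0.012 0 0 0 0; 0.002 -0.014 0 0 0 0; 0.002 -0.016 0 0 0 0"}}

```text
time_s: 16.15
tcp_pos: [0.4592, -0.0395, 0.0809]
tcp_rot: [[-0.997, -0.077, -0.0], [-0.077, 0.997, 0.0], [0.0, 0.0, -1.0]]
wrist_force: [2.1, 2.7, -1.4]
finger_gap: 0.0174
grasp_force: 40.0
```

Call:
{"method": "servo_tool", "body": {"motion": "0 -0.002 0 0 0 0; 0.001 -0.004 0 0 0 0; 0.001 -0.006 0 0 0 0; 0.001 -0.008 0 0 0 0; 0.001 -0.01 0 0 0 0; 0.002 -0.012 0 0 0 0; 0.002 -0.014 0 0 0 0; 0.002 -0.016 0 0 0 0"}}

```text
time_s: 17.15
tcp_pos: [0.4594, -0.0419, 0.0809]
tcp_rot: [[-0.997, -0.077, -0.0], [-0.077, 0.997, 0.0], [0.0, 0.0, -1.0]]
wrist_force: [-0.4, 2.0, 1.4]
finger_gap: 0.0177
grasp_force: 40.0
```

Call:
{"method": "servo_tool", "body": {"motion": "0 -0.002 0 0 0 0; 0.001 -0.004 0 0 0 0; 0.001 -0.006 0 0 0 0; 0.001 -0.008 0 0 0 0; 0.001 -0.01 0 0 0 0; 0.002 -0.012 0 0 0 0; 0.002 -0.014 0 0 0 0; 0.002 -0.016 0 0 0 0"}}

```text
time_s: 18.15
tcp_pos: [0.4596, -0.0441, 0.0809]
tcp_rot: [[-0.997, -0.077, -0.001], [-0.077, 0.997, 0.0], [0.0, 0.0, -1.0]]
wrist_force: [-3.7, 4.3, 5.1]
finger_gap: 0.0178
grasp_force: 40.0
```

Call:
{"method": "servo_tool", "body": {"motion": "0 -0.002 0 0 0 0; 0 -0.004 0 0 0 0; 0 -0.006 0 0 0 0; 0 -0.008 0 0 0 0; 0 -0.01 0 0 0 0; 0 -0.01 0 0 0 0; 0 -0.01 0 0 0 0; 0 -0.01 0 0 0 0"}}

```text
time_s: 19.15
tcp_pos: [0.4597, -0.0453, 0.0809]
tcp_rot: [[-0.997, -0.077, -0.0], [-0.077, 0.997, 0.001], [0.0, 0.001, -1.0]]
wrist_force: [-1.3, 7.5, 5.2]
finger_gap: 0.0182
grasp_force: 40.0
```

Call:
{"method": "servo_tool", "body": {"motion": "-0.003 0.031 0 0 0 0; -0.005 0.062 0 0 0 0; -0.008 0.093 0 0 0 0; -0.01 0.124 0 0 0 0; -0.013 0.16 0 0 0 0; -0.015 0.19 0 0 0 0; -0.018 0.22 0 0 0 0; -0.02 0.25 0 0 0 0"}}

```text
time_s: 20.15
tcp_pos: [0.4568, -0.0081, 0.0809]
tcp_rot: [[-0.997, -0.077, -0.0], [-0.077, 0.997, -0.0], [0.0, -0.0, -1.0]]
wrist_force: [-4.0, -3.9, 4.6]
finger_gap: 0.0175
grasp_force: 40.0
```

Call:
{"method": "servo_tool", "body": {"motion": "-0.003 0.04 0 0 0 0; -0.006 0.08 0 0 0 0; -0.01 0.12 0 0 0 0; -0.013 0.16 0 0 0 0; -0.016 0.2 0 0 0 0; -0.019 0.24 0 0 0 0; -0.023 0.29 0 0 0 0; -0.027 0.34 0 0 0 0"}}

```text
time_s: 21.15
tcp_pos: [0.4527, 0.0432, 0.0809]
tcp_rot: [[-0.997, -0.077, -0.0], [-0.077, 0.997, 0.0], [0.0, 0.0, -1.0]]
wrist_force: [-3.3, -1.3, 3.6]
finger_gap: 0.0174
grasp_force: 40.0
```

Call:
{"method": "servo_tool", "body": {"motion": "-0.001 0.006 0 0 0 0; -0.001 0.012 0 0 0 0; -0.002 0.018 0 0 0 0; -0.002 0.024 0 0 0 0; -0.003 0.03 0 0 0 0; -0.003 0.036 0 0 0 0; -0.004 0.042 0 0 0 0; -0.004 0.048 0 0 0 0"}}

```text
time_s: 22.15
tcp_pos: [0.4522, 0.05, 0.0809]
tcp_rot: [[-0.997, -0.077, -0.0], [-0.077, 0.997, -0.0], [0.0, -0.0, -1.0]]
wrist_force: [-4.3, -2.3, 2.7]
finger_gap: 0.0178
grasp_force: 40.0
```

Call:
{"method": "servo_tool", "body": {"motion": "-0.001 0.005 0 0 0 0; -0.001 0.01 0 0 0 0; -0.002 0.015 0 0 0 0; -0.002 0.02 0 0 0 0; -0.002 0.025 0 0 0 0; -0.003 0.03 0 0 0 0; -0.003 0.035 0 0 0 0; -0.003 0.04 0 0 0 0"}}

```text
time_s: 23.15
tcp_pos: [0.4517, 0.056, 0.0809]
tcp_rot: [[-0.997, -0.077, -0.0], [-0.077, 0.997, -0.0], [0.0, 0.0, -1.0]]
wrist_force: [-3.9, -2.3, 2.1]
finger_gap: 0.0176
grasp_force: 40.0
```

Call:
{"method": "servo_tool", "body": {"motion": "-0.001 0.004 0 0 0 0; -0.001 0.008 0 0 0 0; -0.002 0.012 0 0 0 0; -0.002 0.016 0 0 0 0; -0.003 0.02 0 0 0 0; -0.003 0.024 0 0 0 0; -0.004 0.028 0 0 0 0; -0.004 0.033 0 0 0 0"}}

```text
time_s: 24.15
tcp_pos: [0.4513, 0.0609, 0.0809]
tcp_rot: [[-0.997, -0.077, 0.0], [-0.077, 0.997, 0.0], [-0.0, -0.0, -1.0]]
wrist_force: [-1.7, -0.7, -0.8]
finger_gap: 0.0177
grasp_force: 40.0
```

Call:
{"method": "servo_tool", "body": {"motion": "-0.001 0.004 0 0 0 0; -0.001 0.008 0 0 0 0; -0.002 0.012 0 0 0 0; -0.002 0.016 0 0 0 0; -0.003 0.02 0 0 0 0; -0.003 0.024 0 0 0 0; -0.003 0.028 0 0 0 0; -0.003 0.033 0 0 0 0"}}

```text
time_s: 25.15
tcp_pos: [0.4509, 0.0659, 0.0809]
tcp_rot: [[-0.997, -0.077, 0.0], [-0.077, 0.997, -0.0], [-0.0, -0.0, -1.0]]
wrist_force: [1.9, -0.9, -4.5]
finger_gap: 0.0176
grasp_force: 40.0
```

Call:
{"method": "servo_tool", "body": {"motion": "-0.001 0.004 0 0 0 0; -0.001 0.008 0 0 0 0; -0.002 0.012 0 0 0 0; -0.002 0.016 0 0 0 0; -0.003 0.02 0 0 0 0; -0.003 0.024 0 0 0 0; -0.003 0.028 0 0 0 0; -0.003 0.033 0 0 0 0"}}

```text
time_s: 26.15
tcp_pos: [0.4505, 0.0707, 0.0809]
tcp_rot: [[-0.997, -0.077, 0.0], [-0.077, 0.997, -0.0], [-0.0, -0.0, -1.0]]
wrist_force: [4.7, -3.6, -7.2]
finger_gap: 0.0176
grasp_force: 40.0
```

Call:
{"method": "servo_tool", "body": {"motion": "-0.001 0.004 0 0 0 0; -0.001 0.008 0 0 0 0; -0.002 0.012 0 0 0 0; -0.002 0.016 0 0 0 0; -0.003 0.02 0 0 0 0; -0.003 0.024 0 0 0 0; -0.003 0.028 0 0 0 0; -0.003 0.033 0 0 0 0"}}

```text
time_s: 27.15
tcp_pos: [0.45, 0.0754, 0.0809]
tcp_rot: [[-0.997, -0.077, 0.0], [-0.077, 0.997, -0.001], [-0.0, -0.001, -1.0]]
wrist_force: [4.7, -8.3, -7.4]
finger_gap: 0.0176
grasp_force: 40.0
```

Call:
{"method": "servo_tool", "body": {"motion": "0 0.004 0 0 0 0; 0 0.008 0 0 0 0; 0 0.012 0 0 0 0; -0.001 0.016 0 0 0 0; -0.001 0.02 0 0 0 0; -0.001 0.024 0 0 0 0; -0.001 0.028 0 0 0 0; -0.002 0.033 0 0 0 0"}}

```text
time_s: 28.15
tcp_pos: [0.4497, 0.0804, 0.081]
tcp_rot: [[-0.997, -0.077, 0.0], [-0.077, 0.997, -0.0], [-0.0, -0.0, -1.0]]
wrist_force: [4.4, -4.6, -7.5]
finger_gap: 0.0179
grasp_force: 40.0
```

Call:
{"method": "servo_tool", "body": {"motion": "-0.001 0.004 0 0 0 0; -0.001 0.008 0 0 0 0; -0.002 0.012 0 0 0 0; -0.002 0.016 0 0 0 0; -0.003 0.02 0 0 0 0; -0.003 0.024 0 0 0 0; -0.003 0.028 0 0 0 0; -0.003 0.033 0 0 0 0"}}

```text
time_s: 29.15
tcp_pos: [0.4493, 0.0854, 0.081]
tcp_rot: [[-0.997, -0.077, 0.0], [-0.077, 0.997, -0.0], [-0.0, -0.0, -1.0]]
wrist_force: [4.0, -6.0, -5.4]
finger_gap: 0.0178
grasp_force: 40.0
```

Call:
{"method": "servo_tool", "body": {"motion": "-0.001 0.004 0 0 0 0; -0.001 0.008 0 0 0 0; -0.002 0.012 0 0 0 0; -0.002 0.016 0 0 0 0; -0.003 0.02 0 0 0 0; -0.003 0.024 0 0 0 0; -0.003 0.028 0 0 0 0; -0.003 0.033 0 0 0 0"}}

```text
time_s: 30.15
tcp_pos: [0.4489, 0.0905, 0.081]
tcp_rot: [[-0.997, -0.077, 0.0], [-0.077, 0.997, -0.0], [-0.0, -0.0, -1.0]]
wrist_force: [5.3, -3.7, -7.2]
finger_gap: 0.0176
grasp_force: 40.0
```

Call:
{"method": "servo_tool", "body": {"motion": "-0.001 0.004 0 0 0 0; -0.001 0.008 0 0 0 0; -0.002 0.012 0 0 0 0; -0.002 0.016 0 0 0 0; -0.003 0.02 0 0 0 0; -0.003 0.024 0 0 0 0; -0.003 0.028 0 0 0 0; -0.003 0.033 0 0 0 0"}}

```text
time_s: 31.15
tcp_pos: [0.4484, 0.0955, 0.0809]
tcp_rot: [[-0.997, -0.077, 0.0], [-0.077, 0.997, -0.0], [-0.0, -0.0, -1.0]]
wrist_force: [4.5, -2.4, -8.2]
finger_gap: 0.0175
grasp_force: 40.0
```

Call:
{"method": "servo_tool", "body": {"motion": "0 0.011 0 0 0 0; 0 0.022 0 0 0 0; -0.001 0.033 0 0 0 0; -0.001 0.044 0 0 0 0; -0.002 0.055 0 0 0 0; -0.003 0.066 0 0 0 0; -0.004 0.077 0 0 0 0; -0.004 0.086 0 0 0 0"}}

```text
time_s: 32.15
tcp_pos: [0.4475, 0.1085, 0.0809]
tcp_rot: [[-0.997, -0.077, -0.0], [-0.077, 0.997, -0.0], [0.0, -0.0, -1.0]]
wrist_force: [3.0, -1.3, -4.2]
finger_gap: 0.0177
grasp_force: 40.0
```

Call:
{"method": "servo_tool", "body": {"motion": "0 0.003 0 0 0 0; 0 0.006 0 0 0 0; 0 0.009 0 0 0 0; 0 0.012 0 0 0 0; 0 0.015 0 0 0 0; 0 0.017 0 0 0 0; -0.001 0.019 0 0 0 0; -0.001 0.02 0 0 0 0"}}

```text
time_s: 33.15
tcp_pos: [0.4473, 0.1114, 0.0809]
tcp_rot: [[-0.997, -0.077, -0.0], [-0.077, 0.997, -0.0], [0.0, -0.0, -1.0]]
wrist_force: [-1.3, -1.6, 1.6]
finger_gap: 0.0176
grasp_force: 40.0
```

Call:
{"method": "servo_tool", "body": {"motion": "0 0.003 0 0 0 0; 0 0.006 0 0 0 0; 0 0.009 0 0 0 0; -0.001 0.012 0 0 0 0; -0.001 0.015 0 0 0 0; -0.001 0.017 0 0 0 0; -0.001 0.019 0 0 0 0; -0.001 0.02 0 0 0 0"}}

```text
time_s: 34.15
tcp_pos: [0.4471, 0.1144, 0.0809]
tcp_rot: [[-0.997, -0.077, -0.0], [-0.077, 0.997, -0.0], [0.0, -0.0, -1.0]]
wrist_force: [-4.1, -1.7, 5.2]
finger_gap: 0.0175
grasp_force: 40.0
```

Call:
{"method": "servo_tool", "body": {"motion": "0 0.003 0 0 0 0; 0 0.006 0 0 0 0; 0 0.009 0 0 0 0; -0.001 0.012 0 0 0 0; -0.001 0.014 0 0 0 0; -0.001 0.016 0 0 0 0; -0.001 0.017 0 0 0 0; -0.001 0.017 0 0 0 0"}}

```text
time_s: 35.15
tcp_pos: [0.4469, 0.117, 0.0809]
tcp_rot: [[-0.997, -0.077, -0.0], [-0.077, 0.997, -0.0], [0.0, -0.0, -1.0]]
wrist_force: [-4.6, -1.8, 4.6]
finger_gap: 0.0179
grasp_force: 40.0
```

Call:
{"method": "servo_tool", "body": {"motion": "0 0.003 0 0 0 0; 0 0.006 0 0 0 0; 0 0.009 0 0 0 0; -0.001 0.012 0 0 0 0; -0.001 0.014 0 0 0 0; -0.001 0.014 0 0 0 0; -0.001 0.014 0 0 0 0; -0.001 0.014 0 0 0 0"}}

```text
time_s: 36.15
tcp_pos: [0.4467, 0.1189, 0.0809]
tcp_rot: [[-0.997, -0.077, -0.0], [-0.077, 0.997, -0.0], [0.0, -0.0, -1.0]]
wrist_force: [-4.6, -2.9, 5.2]
finger_gap: 0.0177
grasp_force: 40.0
```

Call:
{"method": "servo_tool", "body": {"motion": "0 0.003 0 0 0 0; 0 0.006 0 0 0 0; 0 0.008 0 0 0 0; 0 0.01 0 0 0 0; 0 0.01 0 0 0 0; 0 0.01 0 0 0 0; 0 0.01 0 0 0 0; 0 0.01 0 0 0 0"}}

```text
time_s: 37.15
tcp_pos: [0.4466, 0.1201, 0.0809]
tcp_rot: [[-0.997, -0.077, -0.001], [-0.077, 0.997, -0.001], [0.001, -0.001, -1.0]]
wrist_force: [-5.2, -8.3, 6.1]
finger_gap: 0.0178
grasp_force: 40.0
```

Call:
{"method": "servo_tool", "body": {"motion": "0.002 -0.03 0 0 0 0; 0.005 -0.06 0 0 0 0; 0.007 -0.09 0 0 0 0; 0.01 -0.12 0 0 0 0; 0.011 -0.14 0 0 0 0; 0.012 -0.155 0 0 0 0; 0.013 -0.165 0 0 0 0; 0.014 -0.174 0 0 0 0"}}

```text
time_s: 38.15
tcp_pos: [0.4487, 0.0948, 0.0809]
tcp_rot: [[-0.997, -0.077, -0.001], [-0.077, 0.997, 0.001], [0.001, 0.001, -1.0]]
wrist_force: [-7.0, 5.5, 5.4]
finger_gap: 0.0179
grasp_force: 40.0
```

Call:
{"method": "servo_tool", "body": {"motion": "0 -0.003 0 0 0 0; 0.001 -0.007 0 0 0 0; 0.001 -0.01 0 0 0 0; 0.001 -0.013 0 0 0 0; 0.001 -0.017 0 0 0 0; 0.002 -0.02 0 0 0 0; 0.002 -0.023 0 0 0 0; 0.002 -0.027 0 0 0 0"}}

```text
time_s: 39.15
tcp_pos: [0.449, 0.091, 0.0809]
tcp_rot: [[-0.997, -0.077, -0.001], [-0.077, 0.997, 0.001], [0.001, 0.001, -1.0]]
wrist_force: [-5.8, 7.7, 6.3]
finger_gap: 0.018
grasp_force: 40.0
```

Call:
{"method": "servo_tool", "body": {"motion": "0 -0.003 0 0 0 0; 0.001 -0.007 0 0 0 0; 0.001 -0.01 0 0 0 0; 0.001 -0.013 0 0 0 0; 0.001 -0.017 0 0 0 0; 0.002 -0.02 0 0 0 0; 0.002 -0.023 0 0 0 0; 0.002 -0.027 0 0 0 0"}}

```text
time_s: 40.15
tcp_pos: [0.4493, 0.0868, 0.0809]
tcp_rot: [[-0.997, -0.077, -0.001], [-0.077, 0.997, 0.001], [0.001, 0.001, -1.0]]
wrist_force: [-7.1, 6.5, 6.6]
finger_gap: 0.0178
grasp_force: 40.0
```

Call:
{"method": "servo_tool", "body": {"motion": "0 -0.003 0 0 0 0; 0.001 -0.007 0 0 0 0; 0.001 -0.01 0 0 0 0; 0.001 -0.013 0 0 0 0; 0.001 -0.017 0 0 0 0; 0.002 -0.02 0 0 0 0; 0.002 -0.023 0 0 0 0; 0.002 -0.027 0 0 0 0"}}

```text
time_s: 41.15
tcp_pos: [0.4496, 0.0828, 0.0809]
tcp_rot: [[-0.997, -0.077, -0.001], [-0.077, 0.997, 0.001], [0.001, 0.001, -1.0]]
wrist_force: [-5.7, 7.3, 5.6]
finger_gap: 0.0176
grasp_force: 40.0
```

Call:
{"method": "servo_tool", "body": {"motion": "0 0 0 0 0 0; 0 0 0 0 0 0; 0 0 0 0 0 0; 0 0 0 0 0 0; 0 0 0 0 0 0; 0 0 0 0 0 0; 0 0 0 0 0 0; 0 0 0 0 0 0", "grip": 0}}

```text
time_s: 42.15
tcp_pos: [0.45, 0.0823, 0.0809]
tcp_rot: [[-0.997, -0.077, -0.0], [-0.077, 0.997, -0.0], [0.0, -0.0, -1.0]]
wrist_force: [-0.4, 0.1, 0.0]
finger_gap: 0.0913
grasp_force: 0.0
```

Call:
{"method": "servo_tool", "body": {"motion": "0 0 0.1 0 0 0; 0 0 0.3 0 0 0; 0 0 0.5 0 0 0; 0 0 0.7 0 0 0; 0 0 0.8 0 0 0; 0 0 0.8 0 0 0; 0 0 0.8 0 0 0; 0 0 0.8 0 0 0"}}

```text
time_s: 43.15
tcp_pos: [0.4496, 0.0823, 0.2001]
tcp_rot: [[-0.997, -0.077, -0.001], [-0.077, 0.997, -0.0], [0.001, 0.0, -1.0]]
wrist_force: [-0.7, 0.3, 0.4]
finger_gap: 0.0911
grasp_force: 0.0
```

Run:
```python
from h import *
snap('wrist','w2');print(env.get_obs()['time_s'],env.get_obs()['wrist_force'],proj('w2',[.4496,.0828,.053]))
```

```text
43.2 [ 0.34087127  0.2948717  -0.74783846] [279.4 200.1]
```

View pics/w2.png

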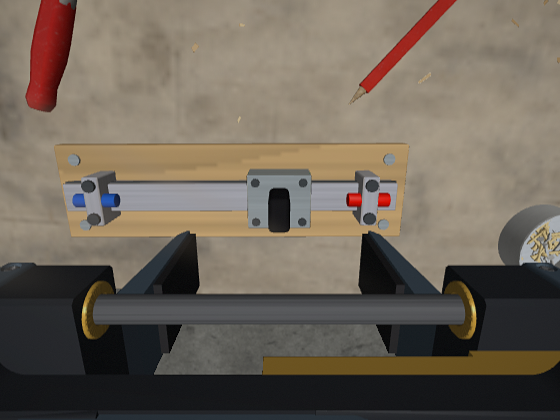

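The carriage stands at (279,200), where I left it on the red-side spot. It is clear of the red bumper and the gripper is free above it, so I'm handing in.

```bash
python3 -c "
from plant import env
print(env.job_done())"
```

```text
the job is handed in; nothing more can be done
None
```

I pressed the carriage on the blue bumper and then the red one (about 8 N at the wrist each time), parked it on the red-side spot about 46 mm from the rail's middle, let go and handed in. That side dragged most (about 5–8 N against 3–4 N on the blue side), though this is below the stated 8–12 N for the tight spot, and no verdict came back.

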